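# Step the filter wheel to the cross and open the shutter

## Task

Push the upright tab of the filter wheel round, with the fingertips or the outside of the fingers, until it points at the middle of the label with the raised cross. Only then push the shutter slide on the block behind the wheel fully across to the left as seen from the robot, leaving the wheel where you set it. Only push: do not pinch the tab or the shutter's fin, and leave the things standing about where they are.

Things in the scene. Friction and masses are not known exactly. Their poses are not given: they have to be found in the camera images.
- changer_base: Filter changer fixed to the bench: flat grey plate 245 x 240 x 14 mm. Origin at its underside on the wheel's axis; z up, +x to its back, +y to its left; yaw within 15 degrees. At the back a white optics block 50 x 150 mm, top 40 mm above the bench, 98 mm behind the axis; from it a nose, top 58 mm, reaches over the wheel's back. Black lamp cylinder, 72 mm high, at x 98, y 97 mm.
- filter_wheel (a joint): Angle (rad) of the filter wheel, an aluminium disc 100 mm wide with five glass windows and one upright tab on its rim. 0 = tab points to the base's -x (front); positive = anticlockwise from above, the tab going to the robot's right. Stops at -1.83 and 1.83. Friction about 2 N at the tab, no spring, no clicks; stays where left. Starts within 0.42 of 0, between the two front labels.
- wheel_centre (a point): Point on the wheel's axis at the height of the wheel's top face, 36 mm above the bench.
- tab_middle (a point): Middle of the top edge of the wheel's tab, 62 mm above the bench, 63 mm from the axis. The tab is an upright aluminium fin 14 mm thick, from 46 to 80 mm from the axis and from 24 to 62 mm above the bench (26 mm above the wheel's face), with a small low pointer nib out to 89 mm.
- tab_aim (a point): The point at which the tab points: on the tab's centre line, 100 mm from the axis (11 mm beyond the nib), on the circle on which the label centres lie. It turns with the wheel.
- label_cross: Round white label plate, 33 mm wide, with a raised black cross (26 mm, plus sign). Origin at the centre of its underside, 14 mm above the bench; symbol's top at 19 mm. The four label plates are fixed on the base plate, 100 mm from the wheel's axis, at wheel angles -85, -45, 45 and 85 degrees; which label is where varies.
- label_bar: The same plate with a single raised bar (26 x 7 mm).
- label_disc: The same plate with a solid raised disc (19 mm in diameter).
- label_ring: The same plate with a ring (25 mm outside, 15 mm inside).
- shutter (a joint): Travel of the shutter slide (m): 0 = closed, at its right stop; grows towards the base's +y (left) up to its left stop at 0.040 = open. Friction about 2 N, no spring. Starts between 0 and 0.005.
- shutter_top (a point): Middle of the top of the shutter's upright fin, 69 mm above the bench. The fin is 22 mm long along the base's x, 12 mm thick along y and stands on a 26 x 24 x 4 mm foot (top 45 mm above the bench) on the optics block, 104 mm behind the wheel's axis; it moves with the slide.
- specimen_cup_1: Loose specimen cup with a screw lid, 64 mm wide, 71 mm high, right of the base plate near its back; leave it. Origin at the centre of its underside.
- control_vial_1: Loose small brown vial, 25 mm wide, 48 mm high, standing on the front left corner of the base plate; leave it. Origin at its underside.
- control_vial_2: The same kind of vial, on the bench left of the base plate; leave it. Origin at its underside.
- slide_box: Loose grey slide box, 79 x 95 x 33 mm, on the bench left of the base plate; leave it. Origin at its underside.
- timer: Loose white timer, 60 x 70 x 22 mm, on the bench right of the base plate; leave it. Origin at its underside.

How it is judged:
On the way, in this order (a step that is already met when the one before it is completed fails the run):
1. the tab points at the cross, the shutter still closed (horizontal distance between tab_aim and label_cross below 0.008 m and value of joint shutter below 0.012 m), for 0.3 s.
2. the shutter is pushed across to the left (value of joint shutter above 0.034 m), for 0.2 s.
At the end, for the whole second after the job is handed in: The tab's aim point lies within 8 mm of the centre of the cross label seen from above, the wheel at rest, and the shutter is within 6 mm of its left stop (joint over 0.034) (horizontal distance between tab_aim and label_cross below 0.008 m and value of joint shutter above 0.034 m and velocity of joint filter_wheel between -0.02 and 0.02 rad/s); the robot touches nothing.
It fails at once if the shutter is opened (past 15 mm) while the tab is off the cross (over 10 mm) (value of joint shutter above 0.015 m and horizontal distance between tab_aim and label_cross above 0.01 m).
It fails at once if the tab is pinched: fingers press on both its flanks at once (contact force between the fingers and tab_left_flank above 1 N and contact force between the fingers and tab_right_flank above 1 N).
It fails at once if the shutter's fin is pinched: fingers press on both its flanks at once (contact force between the fingers and shutter_left_flank above 1 N and contact force between the fingers and shutter_right_flank above 1 N).
It fails at once if one of the loose cup, vials, slide box or timer is moved or lifted more than 30 mm (distance of any of specimen_cup_1, control_vial_1, control_vial_2, slide_box, timer from where it was at the start of the episode above 0.03 m).
It also fails if it takes over 54 s, if anything falls off the work surface, if the arm or the gripper's body presses on something with over 40 N, if the wrist force passes 120 N, or if a joint passes its speed limit or range.

## Robot

A 7-joint arm with a two-finger parallel gripper is mounted at the origin on a cart in front of the work surface, level with it; the furniture and walls round the work are solid. World frame = base frame: x ahead of the robot, y to its left, z up, the work surface at z = 0. Lengths are in m, angles in rad, forces in N, time in s.
With the tool pointing down it reaches from about 0.4 to 0.875 m from the base axis. Payload 19.3 kg.
Tool frame: the origin (TCP) lies on the centre line of the jaws, within the pads' length; the fingertips stand 14 mm ahead of it and the grasp point (between the pads) lies 5 mm behind it; y points along the fingers, x is the direction in which the jaws open and shut, and the axes are right-handed (so a half turn about y gives the same grasp; the last joint's range is limited). The gripper opens to 85 mm and grips with 20 to 120 N. Pads are 22 mm wide; open, the fingers measure 114 mm over their backs; the gripper's body (76 mm by 85 mm) begins 54 mm behind the grasp point. The pads swing forward as they close: fully open they stand 13 mm farther back than shut.
Start: joints at [1.137, 0.521, -0.036, 1.599, 0.021, 1.021, -0.113], TCP at [0.222, -0.584, 0.245] pointing down, gripper open.
Joint ranges: [-2.91, 2.91], [-0.3, 2.13], [-1.5, 1.42], [0.17, 2.43], [-1.26, 4.41], [0.16, 1.93], [-2.52, 2.52]. Speed limits (rad/s): [1.89, 1.89, 2.39, 2.39, 3.01, 3.01, 3.01].

## Interface

Orientations are given as [roll, pitch, yaw] about the fixed x, y, z axes, in that order (R = Rz(yaw) Ry(pitch) Rx(roll)).
In Python, from workcell import monitor, grab_frame, workorder gives the robot as it stands.
- The arm moves only by the tool drive_tool, never from a script. Its argument "steps" is one flat list of numbers, 5 for each row, row after row: the finger opening in mm, from 0 to 85.4, then the shift along the world's x, y, z in mm, then the turn about the world's z in degrees. In form: [fingers, tx, ty, tz, twist, fingers, tx, ty, tz, twist, ...]. A call has exactly 5 rows; each row shifts and turns the commanded pose from where the row before left it; what a row does not reach is not made up. A row lasts 1/12 s, in which the tool goes at most 41.7 mm and 7.16 degrees, less where a joint would pass 70% of its speed; a pose out of reach is approached as far as the arm can. A call is refused whole if a number of a shift passes 41.7 or a number of a turn 7.16, either way. A call with a gripper value outside its range is refused whole. The fingers move at their own pace and stop on an object; "grip_force" is the grip in N (left out, the last holds). Time passes only in rows, so rows that do not move let the fingers close, or fill a call up. It gives the time, the measured TCP pose, the force and the opening at its end, in the units of the state.
- monitor.observe(): the state, without advancing time (a new reading comes with each control period).
- grab_frame(name): name is "scene" or "top"; returns a dict with "frame" (384x512x3 uint8, red, green, blue), "vertical_fov" (degrees; the focal length in pixels is half the picture's height over the tangent of half this angle, whatever the lens; pixels are square), "cx", "cy" (the principal point, pixels), "k1" (the pictures are not rectified: a ray, as slopes to the right and down, at radius r is drawn at 1 + k1 r^2 times it, then the intrinsics apply), "xyz" and "orientation" of the camera in the world. Camera axes: x right, y down, z forward; pixel columns grow to the right and rows downward; lengths in m; the calibration is good to about 2 mm. A picture is of the moment at which its call begins. There is no depth.
- workorder.job_done(): hands the job in, once; it reports no verdict.
The state is a dict: "clock": time; "qpos": joint angles; "qd": joint speeds; "joint_efforts": joint torques, N m; "position": TCP position; "tool_rot": TCP orientation; "force": force on the tool from outside, world axes, zero at the start; "moment": the same for the moment, N m; "grip_width": finger opening in m.
Only numpy, scipy, OpenCV 4.12 (cv2) and the standard library are available. Lean on these libraries where they do the work, as an engineer would, in place of code of your own. Each camera call takes 0.05 s, during which the arm holds its last target. There are 200 camera calls.

## Working session

There is one attempt and no reset: what is moved stays moved. The work goes in short steps, Python scripts to look and compute and a tool call to move; the robot and the scene stay as the last step left them, time stands still between calls to the robot, and variables do not carry over. Pictures are saved under pics/ and viewed, about 8 in all and at most 12, crops included, and the job is handed in when it is done.

Besides the shell and the picture viewer there is one more tool, called after "Emit:" as name(argument=value, ...) on one line, values as JSON. drive_tool: Moves the arm, as the interface text tells. Its arguments: {"type":"object","properties":{"steps":{"type":"array"},"grip_force":{"type":"number"}},"required":["steps"]}

```bash
mkdir -p pics; cat > h.py <<'E'
import numpy as np, cv2, json
from workcell import monitor, grab_frame, workorder
from scipy.spatial.transform import Rotation as R
def rot(o):
    o=np.array(o,float)
    if o.shape==(3,3): return o
    return (R.from_euler('xyz',o) if o.size==3 else R.from_quat(o)).as_matrix()
def cam(g):
    f=g['frame'].shape[0]/2/np.tan(np.radians(g['vertical_fov'])/2)
    return f,g['cx'],g['cy'],g['k1'],np.array(g['xyz'],float),rot(g['orientation'])
def ray(g,u,v):
    f,cx,cy,k,p,Rm=cam(g)
    d=np.array([(u-cx)/f,(v-cy)/f]); s=d.copy()
    for _ in range(30): s=d/(1+k*(s@s))
    r=Rm@np.array([s[0],s[1],1]); return p,r
def onplane(g,u,v,z):
    p,r=ray(g,u,v); return p+r*(z-p[2])/r[2]
def proj(g,P):
    f,cx,cy,k,p,Rm=cam(g)
    c=Rm.T@(np.array(P,float)-p); s=c[:2]/c[2]; s=s*(1+k*(s@s)); return np.array([cx+f*s[0],cy+f*s[1]])
def tri(g1,a,g2,b):
    p,r=ray(g1,*a);q,s=ray(g2,*b)
    A=np.c_[r,-s]; t=np.linalg.lstsq(A,q-p,rcond=None)[0]
    x=p+t[0]*r;y=q+t[1]*s; return (x+y)/2,np.linalg.norm(x-y)
E
python3 - <<'E'
from h import *
for n in('scene','top'):
    g=grab_frame(n); np.save(f'pics/{n}0.npy',g,allow_pickle=True)
    print({k:v for k,v in g.items() if k!='frame'})
    cv2.imwrite(f'pics/{n}0.png',cv2.resize(g['frame'][:,:,::-1],None,fx=1.56,fy=1.56,interpolation=cv2.INTER_CUBIC))
print(monitor.observe())
E
```

```text
{'vertical_fov': 44.15102381653338, 'cx': 254.96451606879094, 'cy': 196.11965935361272, 'k1': -0.12213617126968748, 'xyz': array([-0.20638243,  0.44318419,  0.49193954]), 'orientation': array([-2.01781255,  0.02241777, -2.09381654])}
{'vertical_fov': 42.22709874547139, 'cx': 252.45715197964162, 'cy': 198.7397680714514, 'k1': 0.06355740793793803, 'xyz': array([0.47146729, 0.02987559, 1.26027034]), 'orientation': array([-3.07699708, -0.00557008, -1.56533391])}
{'clock': 0.1, 'qpos': array([ 1.13679575,  0.52196224, -0.03627734,  1.59991727,  0.02118527,
        1.02109237, -0.11278158]), 'qd': array([-0.00103583, -0.00170882,  0.00112129, -0.00018484,  0.00075472,
       -0.00077547,  0.0003875 ]), 'joint_efforts': array([ 4.37580398e-03, -9.28486419e+01,  1.98427141e+00, -3.70530832e+01,
        1.81747531e-02,  5.42156908e-03, -3.22592189e-05]), 'position': array([ 0.22224428, -0.58386257,  0.24479104]), 'tool_rot': array([-1.57087704e+00,  9.91603003e-04, -1.20704010e+00]), 'force': array([-0.07889924,  0.05833654, -1.47631614]), 'moment': array([-0.01487114, -0.00859994,  0.05369218]), 'grip_width': 0.0851698571413445}
```

View pics/scene0.png

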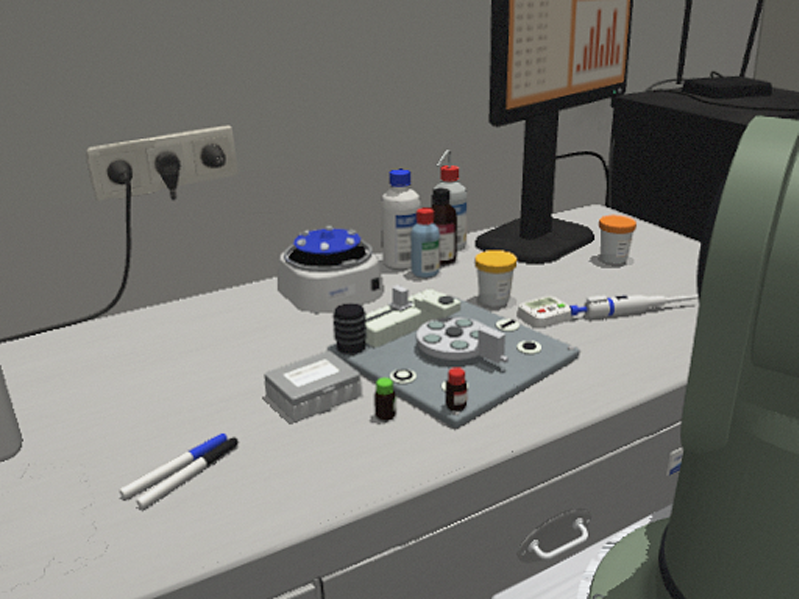

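View pics/top0.png

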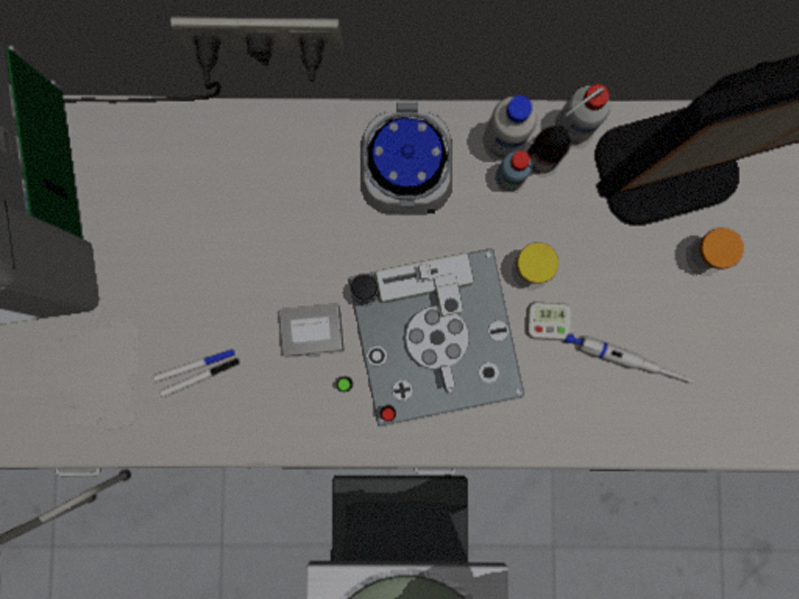

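The top view shows the cross label front-left at about (402,390) in the enlarged picture, with the red-capped vial just outside it at (388,413). The tab is at about (447,378), the wheel centre at (437,338) and the shutter fin at about (428,270). The base yaw is about -10°. Next I measure these in both views.

```bash
cat > m.py <<'E'
from h import *
def blobs(g,thr,lo,hi,box):
    x0,y0,x1,y1=box
    s=4; im=cv2.resize(g['frame'][y0:y1,x0:x1],None,fx=s,fy=s,interpolation=cv2.INTER_CUBIC)
    m=(im.min(2)>thr).astype(np.uint8)
    cs,_=cv2.findContours(m,cv2.RETR_EXTERNAL,cv2.CHAIN_APPROX_NONE); out=[]
    for c in cs:
        a=cv2.contourArea(cv2.convexHull(c))/s/s
        if lo<a<hi and len(c)>5:
            e=cv2.fitEllipse(cv2.convexHull(c)); 
            out.append((round((e[0][0]+.5)/s-.5+x0,2),round((e[0][1]+.5)/s-.5+y0,2),round(e[1][0]/s,1),round(e[1][1]/s,1),round(a)))
    return out,im
E
python3 - <<'E'
from m import *
t=np.load('pics/top0.npy',allow_pickle=True).item(); s=np.load('pics/scene0.npy',allow_pickle=True).item()
bt,im=blobs(t,150,40,2500,(215,150,345,280)); bs,im2=blobs(s,120,30,2500,(205,175,380,275))
for b in bt: print('top',b,onplane(t,b[0],b[1],.017).round(4),onplane(t,b[0],b[1],.036).round(4))
for b in bs: print('sc',b,onplane(s,b[0],b[1],.017).round(4),onplane(s,b[0],b[1],.036).round(4))
im=np.clip(cv2.resize(im,(600,600)).astype(float)*1.3,0,255).astype(np.uint8); cv2.imwrite('pics/topc.png',im[:,:,::-1]); cv2.imwrite('pics/scc.png',np.clip(im2[:,:,::-1]*1.3,0,255).astype(np.uint8))
E
```

```text
top (312.97, 238.33, 11.5, 11.7, 103) [ 0.454  -0.1279  0.017 ] [ 0.4542 -0.1255  0.036 ]
top (282.13, 221.28, 38.6, 52.7, 1314) [ 0.4959 -0.051   0.017 ] [ 0.4956 -0.0498  0.036 ]
top (287.91, 189.91, 13.0, 25.5, 172) [ 0.5746 -0.0654  0.017 ] [ 0.5731 -0.064   0.036 ]
top (257.43, 180.64, 20.5, 45.6, 526) [0.5976 0.0111 0.017 ] [0.5956 0.0114 0.036 ]
top (287.58, 172.92, 21.0, 36.9, 480) [ 0.6175 -0.0645  0.017 ] [ 0.6153 -0.0631  0.036 ]
sc (185.91, 194.98, 44.2, 103.2, 1578) [0.7507 0.0916 0.017 ] [0.7125 0.1056 0.036 ]
sc (207.93, 224.56, 50.7, 54.4, 840) [0.5919 0.1079 0.017 ] [0.5599 0.1213 0.036 ]
sc (223.34, 181.83, 34.0, 41.3, 744) [ 0.7712 -0.0173  0.017 ] [0.7321 0.0011 0.036 ]
```

View pics/topc.png

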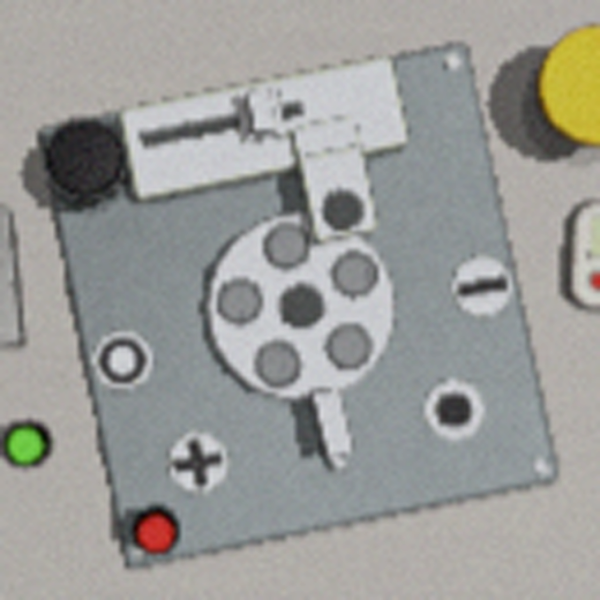

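View pics/scc.png

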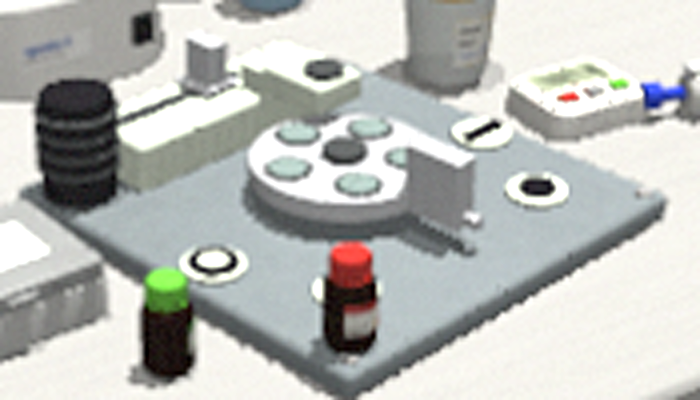

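```bash
python3 - <<'E'
from m import *
from scipy.optimize import least_squares
t=np.load('pics/top0.npy',allow_pickle=True).item(); s=np.load('pics/scene0.npy',allow_pickle=True).item()
T=lambda X,Y:(215+(X+.5)/4.615-.5,150+(Y+.5)/4.615-.5)
S=lambda X,Y:(205+(X+.5)/4-.5,175+(Y+.5)/4-.5)
def dark(g,u,v,r,rel=.75):
    k=8;x0,y0=int(u)-6,int(v)-6
    p=cv2.resize(g['frame'][y0:y0+13,x0:x0+13],None,fx=k,fy=k,interpolation=cv2.INTER_CUBIC).max(2).astype(float)
    yy,xx=np.mgrid[:p.shape[0],:p.shape[1]]; U=x0+(xx+.5)/k-.5; V=y0+(yy+.5)/k-.5
    for _ in range(5):
        w=np.clip(130-p,0,None)*(np.hypot(U-u,V-v)<r); u,v=(w*U).sum()/w.sum(),(w*V).sum()/w.sum()
    return u,v
tp={'ring':(123,359),'cross':(198,461),'disc':(455,409),'bar':(483,285),'hub':(302,305)}
sp={'ring':(213,263),'disc':(538,189),'bar':(483,132),'hub':(345,151)}
zz={'hub':.038}; W={}
for n in tp:
    a=dark(t,*T(*tp[n]),4.0 if n!='hub' else 5); W[n]=onplane(t,*a,zz.get(n,.019)); print(n,np.round(a,2),W[n].round(4),end=' ')
    if n in sp:
        b=dark(s,*S(*sp[n]),5); x,e=tri(t,a,s,b); print('tri',x.round(4),round(e,4),end='')
    print()
ang={'ring':-85,'cross':-45,'disc':45,'bar':85}
# top view may be offset: fit base
def base2w(q,p): c,d=np.cos(q[2]),np.sin(q[2]); return np.array([q[0]+c*p[0]-d*p[1],q[1]+d*p[0]+c*p[1]])
def lp(a,r=.1): a=np.radians(a); return -r*np.cos(a),-r*np.sin(a)
f=lambda q:np.concatenate([base2w(q,lp(ang[n]))-W[n][:2] for n in ang]+[base2w(q,(0,0))-W['hub'][:2]])
r=least_squares(f,[.5,-.05,-.17]);q=r.x;print('base',q.round(4),np.degrees(q[2]),'res mm',(r.fun*1e3).round(1))
np.save('base.npy',q)
print('cross w',base2w(q,lp(-45)),'shutter top closed',base2w(q,(.104,0)))
for n,P in {'tabend':(340,458),'tabroot':(322,392)}.items(): 
    x=onplane(t,*T(*P),.05);print(n,x.round(4))
for n,P,z in (('vial1',(156,531),.062),('vial2',(27,445),.048),('lamp',(85,155),.072),('fin',(268,112),.069)):print(n,onplane(t,*T(*P),z).round(4))
for n,a,b in (('fin',(268,112),(208,36)),):print(n,'tri',tri(t,T(*a),s,S(*b)))
print('tab top tri',tri(t,T(331,425),s,S(440,156)))
E
```

```text
ring [243.9  225.96] [0.4837 0.0444 0.019 ] tri [0.4857 0.0477 0.0103] 0.0076
cross [257.24 249.71] [0.425  0.0108 0.019 ] 
disc [312.88 238.38] [ 0.4539 -0.1274  0.019 ] tri [ 0.4543 -0.1269  0.0194] 0.0013
bar [319.57 211.56] [ 0.5207 -0.1443  0.019 ] tri [ 0.5213 -0.1435  0.0193] 0.002
hub [279.82 215.98] [ 0.5085 -0.044   0.038 ] tri [ 0.509  -0.0431  0.0391] 0.0018
base [ 0.5095 -0.046   0.1926] 11.034036480077482 res mm [-1.8  5.7  1.6 -1.  -0.2 -1.5 -0.6 -1.1  1.  -2. ]
cross w [0.42660159 0.00984303] shutter top closed [ 0.61161597 -0.02612223]
tabend [ 0.4287 -0.0639  0.05  ]
tabroot [ 0.4631 -0.0544  0.05  ]
vial1 [0.391  0.0324 0.062 ]
vial2 [0.4345 0.1005 0.048 ]
lamp [0.5855 0.0705 0.072 ]
fin [ 0.6089 -0.0247  0.069 ]
fin tri (array([ 0.60956061, -0.02287025,  0.07159357]), np.float64(0.004001909304657913))
tab top tri (array([ 0.44665936, -0.05759207,  0.06049471]), np.float64(0.0018947067881784916))
```

The ring measurement is contaminated by the plate edge (5.7 mm residual), so I drop it. The rest fit: cross radius 99.9 mm, tab-top height 60.5 mm and radius 63.5 mm. I close the fingers and move to the tab's right side, staying high.

Emit:
drive_tool(steps=[0, 11.3, 24.8, -4, 4.1, 0, 11.3, 24.8, -4, 4.1, 0, 11.3, 24.8, -4, 4.1, 0, 11.3, 24.8, -4, 4.1, 0, 11.3, 24.8, -4, 4.1])

```text
clock: 0.52
position: [0.2791, -0.4587, 0.2249]
tool_rot: [-1.571, 0.0, -0.846]
force: [0.1, -1.2, -0.3]
grip_width: 0.0253
```

Emit:
drive_tool(steps=[0, 11.3, 24.8, -4, 4.1, 0, 11.3, 24.8, -4, 4.1, 0, 11.3, 24.8, -4, 4.1, 0, 11.3, 24.8, -4, 4.1, 0, 11.3, 24.8, -4, 4.1])

```text
clock: 0.93
position: [0.3356, -0.3348, 0.2051]
tool_rot: [-1.571, 0.0, -0.488]
force: [0.6, -0.8, -0.7]
grip_width: 0.0
```

Emit:
drive_tool(steps=[0, 11.3, 24.8, -4, 4.1, 0, 11.3, 24.8, -4, 4.1, 0, 11.3, 24.8, -4, 4.1, 0, 11.3, 24.8, -4, 4.1, 0, 11.3, 24.8, -4, 4.1])

```text
clock: 1.35
position: [0.3921, -0.2109, 0.1851]
tool_rot: [-1.571, 0.0, -0.13]
force: [1.1, -0.6, 0.1]
grip_width: -0.0001
```

Emit:
drive_tool(steps=[0, 11.3, 22, -4, 4.1, 0, 11.3, 22, -4, 4.1, 0, 11.3, 22, -4, 4.1, 0, 0, 0, 0, 0, 0, 0, 0, 0, 0])

```text
clock: 1.77
position: [0.4259, -0.1452, 0.173]
tool_rot: [-1.57, 0.001, 0.083]
force: [0.3, -0.6, -0.1]
grip_width: 0.0003
```

```bash
cat > fin.py <<'E'
from m import *
from scipy.optimize import least_squares
W={'cross':(.425,.0108),'disc':(.4539,-.1274),'bar':(.5207,-.1443),'hub':(.5085,-.044)}
ang={'cross':-45,'disc':45,'bar':85}
def base2w(q,p): c,d=np.cos(q[2]),np.sin(q[2]); return np.array([q[0]+c*p[0]-d*p[1],q[1]+d*p[0]+c*p[1]])
def lp(a,r=.1): a=np.radians(a); return -r*np.cos(a),-r*np.sin(a)
f=lambda q:np.concatenate([base2w(q,lp(ang[n]))-W[n] for n in ang]+[base2w(q,(0,0))-W['hub']])
r=least_squares(f,[.5,-.05,-.17]);q=r.x
E
python3 - <<'E'
from fin import *
print(q.round(4),np.degrees(q[2]),(r.fun*1e3).round(1),'cross',base2w(q,lp(-45)),'fin0',base2w(q,(.104,0)))
o=monitor.observe();print(o['clock'],o['position'].round(4),np.degrees(o['tool_rot']).round(2),o['grip_width'],o['qpos'].round(2))
g=grab_frame('top');cv2.imwrite('pics/t1.png',cv2.resize(g['frame'][140:300,190:370,::-1],None,fx=4,fy=3.75,interpolation=3))
E
```

```text
[ 0.5087 -0.0442  0.2043] 11.707657969316903 [ 0.1 -0.1 -0.1 -0.4 -0.3  0.8  0.2 -0.2] cross [0.42513664 0.01066923] fin0 [ 0.61056106 -0.02311839]
1.7667 [ 0.4259 -0.1452  0.173 ] [-8.997e+01  3.000e-02  4.750e+00] 0.00027503738239699276 [ 0.57  0.39 -0.46  2.1   0.26  0.71  0.02]
```

Emit:
drive_tool(steps=[0, 7.6, 19, -15, 2.6, 0, 7.6, 19, -15, 2.6, 0, 7.6, 19, -15, 2.6, 0, 0, 0, -24, 0, 0, 0, 0, -24, 0])

```text
clock: 2.23
position: [0.4489, -0.0894, 0.0798]
tool_rot: [-1.571, -0.001, 0.216]
force: [-0.1, -1.5, -1.2]
grip_width: -0.0001
```

Emit:
drive_tool(steps=[0, 0, 0, -12, 0, 0, 0, 0, -12, 0, 0, 0, 0, 0, 0, 0, 0, 0, 0, 0, 0, 0, 0, 0, 0])

```text
clock: 2.65
position: [0.4487, -0.0897, 0.057]
tool_rot: [-1.571, -0.0, 0.216]
force: [0.5, -0.2, 0.7]
grip_width: -0.0
```

```bash
python3 - <<'E'
from fin import *
o=monitor.observe();print(o['clock'],o['position'].round(4),np.degrees(o['tool_rot']).round(2),o['force'])
g=grab_frame('scene');cv2.imwrite('pics/s1.png',cv2.resize(g['frame'][155:285,195:395,::-1],None,fx=4,fy=4,interpolation=3))
H=q[:2]
def pos(phi,off,R=.068):
    p=np.radians(phi);return H+R*np.array([-np.cos(p),np.sin(p)])-off*np.array([np.sin(p),np.cos(p)])
for off in (.018,):
  for phi in (-12.5,-5,2.5,10,17.5,25,29,33.3): print(phi,(pos(phi,off)*1e3).round(1))
E
```

```text
2.65 [ 0.4487 -0.0897  0.057 ] [-9.003e+01 -2.000e-02  1.237e+01] [ 0.54645712 -0.17478768  0.66083263]
-12.5 [446.2 -76.5]
-5 [442.6 -68.1]
2.5 [440.  -59.2]
10 [438.6 -50.1]
17.5 [438.5 -40.9]
25 [439.5 -31.8]
29 [440.5 -27. ]
33.3 [442.  -21.9]
```

View pics/s1.png

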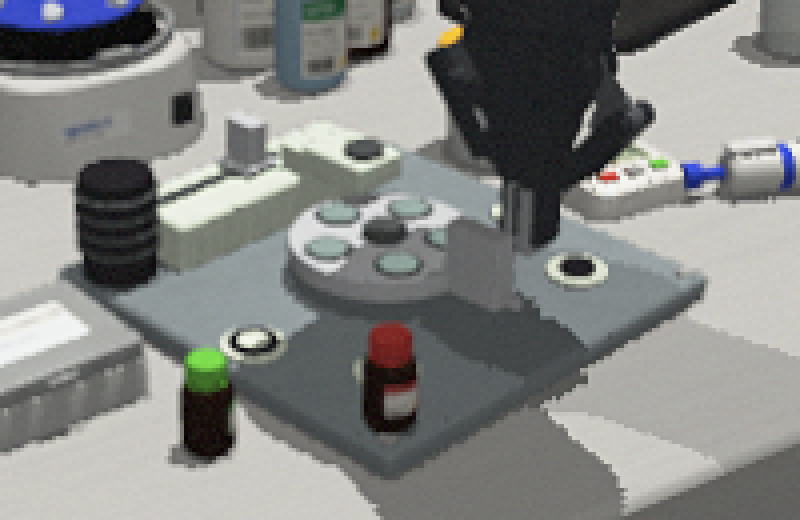

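The fingers stand on the tab's right side, at about (525,210) in the crop, clear of the disc label and the wheel. I sweep the tab to about 8° short of the cross.

Emit:
drive_tool(steps=[0, -1.2, 6.6, 0, 0, 0, -1.3, 6.6, 0, 0, 0, -1.8, 4.2, 0, -3.75, 0, -1.8, 4.2, 0, -3.75, 0, -1.3, 4.45, 0, -3.75])

```text
clock: 3.12
position: [0.4412, -0.0625, 0.0568]
tool_rot: [-1.571, -0.001, 0.018]
force: [1.4, -2.0, 1.0]
grip_width: 0.0001
```

Emit:
drive_tool(steps=[0, -1.3, 4.45, 0, -3.75, 0, -0.7, 4.55, 0, -3.75, 0, -0.7, 4.55, 0, -3.75, 0, 0, 4.6, 0, -3.75, 0, -0.1, 4.6, 0, -3.75])

```text
clock: 3.53
position: [0.4385, -0.0396, 0.0567]
tool_rot: [-1.571, -0.001, -0.31]
force: [0.3, -1.6, -0.3]
grip_width: 0.0
```

Emit:
drive_tool(steps=[0, 0.5, 4.55, 0, -3.75, 0, 0.5, 4.55, 0, -3.75, 0, 0, 0, 0, 0, 0, 0, 0, 0, 0, 0, 0, 0, 0, 0])

```text
clock: 3.95
position: [0.4393, -0.031, 0.0564]
tool_rot: [-1.571, -0.0, -0.435]
force: [-0.6, 0.5, -0.8]
grip_width: 0.0002
```

```bash
python3 - <<'E'
from fin import *
o=monitor.observe();print(o['clock'],o['position'].round(4),np.degrees(o['tool_rot']).round(2),o['force'])
s=grab_frame('scene');t=grab_frame('top');np.save('pics/s2.npy',s);np.save('pics/t2.npy',t)
a=cv2.resize(s['frame'][185:265,215:345],None,fx=6,fy=6,interpolation=3)[:,:,::-1]
cv2.imwrite('pics/s2.png',a)
cv2.imwrite('pics/t2.png',cv2.resize(t['frame'][190:270,230:330,::-1],None,fx=6,fy=6,interpolation=3))
E
```

```text
3.95 [ 0.4393 -0.031   0.0564] [-8.999e+01 -1.000e-02 -2.491e+01] [-0.59697386  0.54708952 -0.76026072]
```

View pics/s2.png

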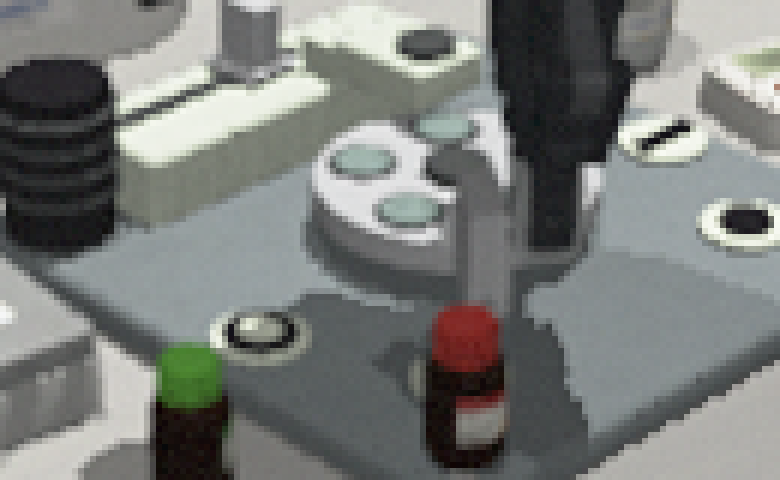

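The scene view shows the tab end-on at about x 460–515, with the finger on its right and the vials untouched. The gripper hides the tab from above, so I back off to measure it.

Emit:
drive_tool(steps=[0, -8, -18, 0, 0, 0, -8, -30, 10, 0, 0, 0, -35, 20, 0, 0, 0, -35, 20, 0, 0, 0, -20, 0, 0])

```text
clock: 4.47
position: [0.4237, -0.1734, 0.1091]
tool_rot: [-1.571, -0.004, -0.44]
force: [0.8, -1.1, -0.5]
grip_width: 0.0003
```

Emit:
drive_tool(steps=[0, 0, 0, 0, 0, 0, 0, 0, 0, 0, 0, 0, 0, 0, 0, 0, 0, 0, 0, 0, 0, 0, 0, 0, 0])

```text
clock: 4.88
position: [0.4234, -0.1682, 0.1061]
tool_rot: [-1.571, 0.001, -0.435]
force: [-0.1, 0.4, -0.4]
grip_width: -0.0
```

```bash
python3 - <<'E'
from fin import *
o=monitor.observe();print(o['clock'],o['position'].round(4),np.degrees(o['tool_rot']).round(2))
s=grab_frame('scene');t=grab_frame('top');np.save('pics/s3.npy',s);np.save('pics/t3.npy',t)
a=cv2.resize(t['frame'][190:270,235:325],None,fx=7,fy=7,interpolation=3)[:,:,::-1]
cv2.imwrite('pics/t3.png',np.clip(a*1.3,0,255).astype(np.uint8))
E
```

```text
4.8833 [ 0.4234 -0.1682  0.1061] [-8.999e+01  4.000e-02 -2.495e+01]
```

View pics/t3.png

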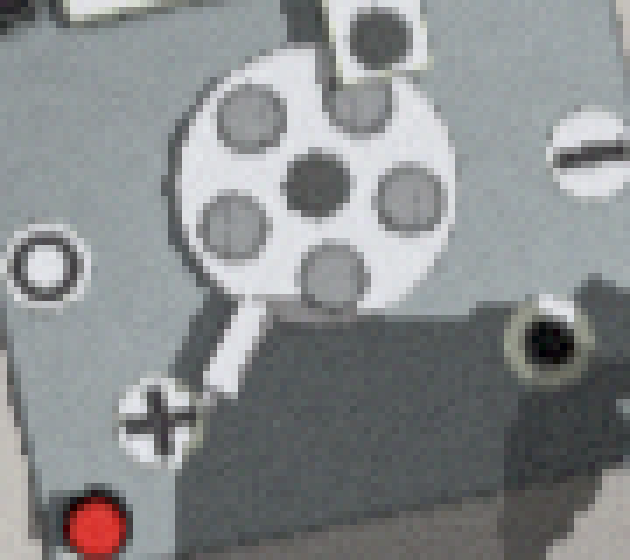

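The tab lies about along (250,305)–(222,390) and points a little short of the cross at (158,423). I measure the angle two ways: from the tab's bright top, and from the five windows, since the tab lies midway between two of them.

```bash
cat > ang.py <<'E'
from fin import *
def wheel(t,guess):
    H=q[:2]; k=8
    x0,y0=230,185; p=cv2.resize(t['frame'][y0:y0+90,x0:x0+100],None,fx=k,fy=k,interpolation=cv2.INTER_CUBIC)
    m=p.max(2).astype(float)
    yy,xx=np.mgrid[:m.shape[0],:m.shape[1]]; U=x0+(xx+.5)/k-.5;V=y0+(yy+.5)/k-.5
    out=[]
    for j in range(5):
        b=np.radians(guess+36+72*j); c=H+.032*np.array([-np.cos(b),np.sin(b)])
        u,v=proj(t,[*c,.036])
        ok=True
        for _ in range(8):
            d=np.hypot(U-u,V-v)<5.8; loc=m[d]; hi=np.percentile(loc,90); lo=np.percentile(loc,20)
            w=np.clip((hi+lo)/2-m,0,30)*d; u,v=(w*U).sum()/w.sum(),(w*V).sum()/w.sum()
        x=onplane(t,u,v,.036)[:2]; e=x-H; a=np.degrees(np.arctan2(e[1],-e[0])); out.append((round((a-36-72*j-guess+180)%360-180+guess,2),round(np.hypot(*e)*1e3,1)))
    # tab top bright area
    um,vm=proj(t,[*(H+.068*np.array([-np.cos(np.radians(guess)),np.sin(np.radians(guess))])),.062])
    b=((p.min(2)>150)&(np.hypot(U-um,V-vm)<8)).astype(np.uint8)
    n,l,st,ce=cv2.connectedComponentsWithStats(b)
    P=np.array([onplane(t,u,v,.062)[:2]-H for u,v in zip(U[b>0][::7],V[b>0][::7])]); R_=np.hypot(*P.T); P=P[(R_>.056)&(R_<.08)]
    c=P.mean(0); return out,np.degrees(np.arctan2(c[1],-c[0])).round(2),(np.hypot(*c)*1e3).round(1),len(P)
def target():
    c=base2w(q,lp(-45))-q[:2]; return np.degrees(np.arctan2(c[1],-c[0]))
E
python3 - <<'E'
from ang import *
print(target())
print(wheel(np.load('pics/top0.npy',allow_pickle=True).item(),-12.3))
print(wheel(np.load('pics/t3.npy',allow_pickle=True).item(),25))
E
```

```text
33.2923420306831
([(np.float64(-14.42), np.float64(33.7)), (np.float64(-14.22), np.float64(33.3)), (np.float64(-8.33), np.float64(33.9)), (np.float64(-13.57), np.float64(33.3)), (np.float64(-12.77), np.float64(32.9))], np.float64(-13.9), np.float64(67.0), 346)
([(np.float64(26.78), np.float64(33.5)), (np.float64(26.19), np.float64(32.2)), (np.float64(26.16), np.float64(31.6)), (np.float64(28.29), np.float64(32.8)), (np.float64(30.59), np.float64(58.9))], np.float64(27.32), np.float64(67.7), 327)
```

Both methods agree: the tab is at 27° (windows 26.8°, tab top 27.3°) and the target is 33.3°. The contact offset is about 19.7 mm. I return for the remaining 6°.

Emit:
drive_tool(steps=[0, 2.2, 31, 0, 0, 0, 2.2, 31, 0, 0, 0, 2.2, 31, 0, -1, 0, 2.2, 31, 0, -1, 0, 0, 0, -15, 0])

```text
clock: 5.4
position: [0.4338, -0.0394, 0.0928]
tool_rot: [-1.567, -0.003, -0.467]
force: [2.3, 1.6, 0.4]
grip_width: 0.0001
```

Emit:
drive_tool(steps=[0, 0, 0, -20, 0, 0, 0, 0, -14, 0, 0, 0, 0, 0, 0, 0, 0, 0, 0, 0, 0, 0, 0, 0, 0])

```text
clock: 5.82
position: [0.4324, -0.0451, 0.0579]
tool_rot: [-1.571, -0.0, -0.472]
force: [-0.7, 0.1, 0.5]
grip_width: 0.0005
```

Emit:
drive_tool(steps=[0, 2, 5, 0, -1.2, 0, 2, 5, 0, -1.2, 0, 1.2, 3, 0, -1.2, 0, 1, 2.5, 0, -1.2, 0, 0.8, 2, 0, -0.8])

```text
clock: 6.23
position: [0.4393, -0.0274, 0.0575]
tool_rot: [-1.571, -0.0, -0.572]
force: [-0.8, -1.1, 1.0]
grip_width: 0.0002
```

Emit:
drive_tool(steps=[0, 0.7, 1.7, 0, -0.7, 0, 0.5, 1.3, 0, 0, 0, 0.4, 1, 0, 0, 0, 0, 0, 0, 0, 0, 0, 0, 0, 0])

```text
clock: 6.65
position: [0.4408, -0.0236, 0.0573]
tool_rot: [-1.571, -0.0, -0.582]
force: [0.1, 0.9, 0.0]
grip_width: -0.0
```

Emit:
drive_tool(steps=[0, -5, -8, 0, 0, 0, -8, -14, 0, 0, 0, -4, -30, 15, 0, 0, 0, -35, 20, 0, 0, 0, -35, 20, 0])

```text
clock: 7.07
position: [0.4224, -0.1472, 0.1127]
tool_rot: [-1.571, 0.001, -0.581]
force: [1.8, -1.3, -0.2]
grip_width: -0.0001
```

Emit:
drive_tool(steps=[0, 0, -20, 0, 0, 0, 0, 0, 0, 0, 0, 0, 0, 0, 0, 0, 0, 0, 0, 0, 0, 0, 0, 0, 0])

```text
clock: 7.48
position: [0.4235, -0.1648, 0.112]
tool_rot: [-1.571, 0.001, -0.581]
force: [0.3, -0.1, 0.1]
grip_width: 0.0002
```

```bash
python3 - <<'E'
from ang import *
o=monitor.observe();print(o['clock'],o['position'].round(4),np.degrees(o['tool_rot']).round(2))
s=grab_frame('scene');t=grab_frame('top');np.save('pics/s4.npy',s);np.save('pics/t4.npy',t)
print(target(),wheel(t,33))
a=cv2.resize(t['frame'][160:270,235:325],None,fx=5.4,fy=5.4,interpolation=3)[:,:,::-1]
cv2.imwrite('pics/t4.png',np.clip(a*1.3,0,255).astype(np.uint8))
E
```

```text
7.4833 [ 0.4235 -0.1648  0.112 ] [-9.000e+01  5.000e-02 -3.328e+01]
33.2923420306831 ([(np.float64(31.51), np.float64(33.3)), (np.float64(30.91), np.float64(32.5)), (np.float64(31.5), np.float64(31.8)), (np.float64(31.97), np.float64(33.0)), (np.float64(37.85), np.float64(58.3))], np.float64(31.67), np.float64(67.9), 370)
```

View pics/t4.png

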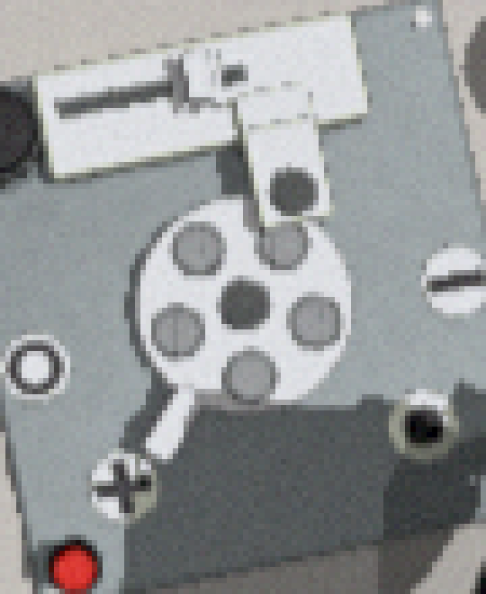

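The tab is now at 31.6° against 33.3°, about 3 mm short at the aim point. That is inside the tolerance, but I give it one more small nudge.

Emit:
drive_tool(steps=[0, 2.2, 30, 0, 0, 0, 2.2, 30, 0, 0, 0, 2.2, 30, 0, 0, 0, 2.2, 29.7, 0, 0, 0, 0, 0, -15, 0])

```text
clock: 8.0
position: [0.4341, -0.0402, 0.0987]
tool_rot: [-1.567, -0.002, -0.575]
force: [0.7, 1.1, -0.2]
grip_width: -0.0002
```

Emit:
drive_tool(steps=[0, 0, 0, -20, 0, 0, 0, 0, -20, 0, 0, 0, 0, 0, 0, 0, 0, 0, 0, 0, 0, 0, 0, 0, 0])

```text
clock: 8.42
position: [0.4327, -0.0457, 0.058]
tool_rot: [-1.571, -0.0, -0.582]
force: [-0.1, -0.6, -0.2]
grip_width: 0.0002
```

Emit:
drive_tool(steps=[0, 2, 5, 0, 0, 0, 2, 5, 0, 0, 0, 1.6, 4, 0, 0, 0, 1.2, 3, 0, 0, 0, 0.8, 2, 0, 0])

```text
clock: 8.83
position: [0.4406, -0.0264, 0.0576]
tool_rot: [-1.57, -0.0, -0.582]
force: [0.8, 1.1, -0.5]
grip_width: 0.0
```

Emit:
drive_tool(steps=[0, 0.5, 1.5, 0, 0, 0, 0.4, 1.3, 0, 0, 0, 0.3, 1, 0, 0, 0, 0.2, 0.7, 0, 0, 0, 0, 0, 0, 0])

```text
clock: 9.25
position: [0.4416, -0.0226, 0.0573]
tool_rot: [-1.571, 0.0, -0.582]
force: [-0.4, -0.9, -0.1]
grip_width: 0.0002
```

Emit:
drive_tool(steps=[0, 0, 0, 0, 0, 0, -5, -8, 0, 0, 0, -8, -14, 0, 0, 0, -4, -25, 15, 0, 0, 0, -30, 20, 0])

```text
clock: 9.67
position: [0.4224, -0.0995, 0.0916]
tool_rot: [-1.572, 0.003, -0.579]
force: [1.5, -0.6, -0.9]
grip_width: -0.0002
```

Emit:
drive_tool(steps=[0, 0, -30, 20, 3, 0, 0, -15, 20, 4, 0, 0, 0, 0, 4, 0, 0, 0, 0, 4, 0, 0, 0, 0, 0])

```text
clock: 10.08
position: [0.424, -0.1455, 0.1325]
tool_rot: [-1.571, -0.0, -0.318]
force: [-0.5, 0.1, -0.2]
grip_width: 0.0001
```

```bash
python3 - <<'E'
from ang import *
o=monitor.observe();print(o['clock'],o['position'].round(4),np.degrees(o['tool_rot']).round(2))
s=grab_frame('scene');t=grab_frame('top');np.save('pics/s5.npy',s);np.save('pics/t5.npy',t)
print(target(),wheel(t,33))
a=cv2.resize(t['frame'][160:205,235:310],None,fx=8,fy=8,interpolation=3)[:,:,::-1]
b=cv2.resize(s['frame'][170:215,220:295],None,fx=5.0,fy=5.0,interpolation=3)[:,:,::-1]
c=np.zeros((360+225,600,3),np.uint8);c[:360]=a;c[360:,:375]=b;cv2.imwrite('pics/t5.png',c)
print('base pts: fin right face y=-6,travel0; nominal', (base2w(q,(.104,-.006))*1e3).round(1))
for y in (-.045,-.030,-.017,-.0,.005,.015,.02,.0235):print(y,(base2w(q,(.104,y))*1e3).round(1))
E
```

```text
10.0833 [ 0.424  -0.1455  0.1325] [-9.001e+01 -2.000e-02 -1.824e+01]
33.2923420306831 ([(np.float64(32.48), np.float64(33.1)), (np.float64(31.92), np.float64(32.4)), (np.float64(32.23), np.float64(32.2)), (np.float64(32.75), np.float64(32.9)), (np.float64(35.37), np.float64(58.5))], np.float64(nan), np.float64(nan), 0)
base pts: fin right face y=-6,travel0; nominal [611.8 -29. ]
-0.045 [619.7 -67.2]
-0.03 [616.6 -52.5]
-0.017 [614.  -39.8]
-0.0 [610.6 -23.1]
0.005 [609.5 -18.2]
0.015 [607.5  -8.4]
0.02 [606.5  -3.5]
0.0235 [ 6.058e+02 -1.000e-01]ang.py:21: RuntimeWarning: Mean of empty slice.
  c=P.mean(0); return out,np.degrees(np.arctan2(c[1],-c[0])).round(2),(np.hypot(*c)*1e3).round(1),len(P)
  ret = um.true_divide(
```

View pics/t5.png

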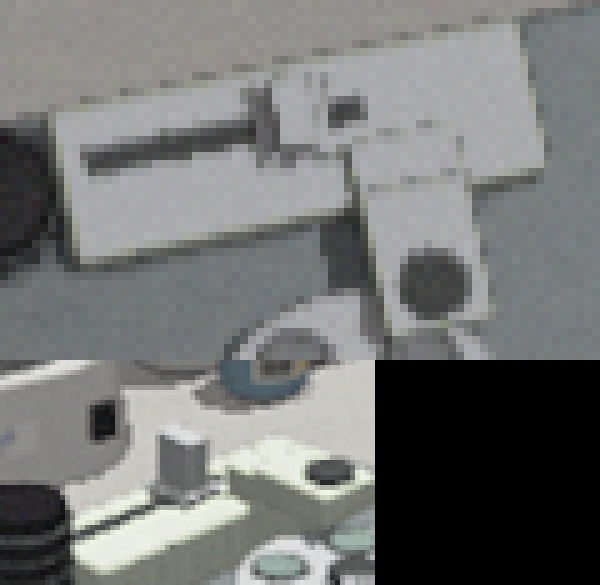

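Windows now give about 32.4° against 33.3°, roughly 1.7 mm off at the aim point, so the wheel is set. The tab-top check fell in shadow and gave nothing. The fin is at about (293,108) in the top crop, near its right stop. The nose sits to its right and front, with its back edge at row 125–145. I keep the fingertips just above the nose (58 mm) and push the fin's upper part. First I go above the start point.

Emit:
drive_tool(steps=[0, 24.5, 11.2, 0, 3.75, 0, 24.5, 11.2, 0, 3.75, 0, 24.5, 11.2, 0, 3.75, 0, 24.5, 11.2, 0, 3.75, 0, 24.5, 11.2, 0, 3.75])

```text
clock: 10.6
position: [0.5479, -0.0876, 0.1319]
tool_rot: [-1.571, 0.001, 0.008]
force: [0.1, -0.9, 0.9]
grip_width: -0.0001
```

Emit:
drive_tool(steps=[0, 24.5, 11.2, 0, 3.75, 0, 24.5, 11.2, 0, 3.75, 0, 24.5, 11.2, 0, 3.75, 0, 0, 0, 0, 0, 0, 0, 0, 0, 0])

```text
clock: 11.02
position: [0.6207, -0.0537, 0.1313]
tool_rot: [-1.57, 0.001, 0.203]
force: [-0.8, 0.3, -0.3]
grip_width: -0.0
```

Emit:
drive_tool(steps=[0, 0, -2, 0, 0, 0, 0, 0, -20, 0, 0, 0, 0, -20, 0, 0, 0, 0, -12, 0, 0, 0, 0, -3, 0])

```text
clock: 11.43
position: [0.619, -0.0575, 0.0754]
tool_rot: [-1.571, 0.003, 0.202]
force: [-0.7, 0.4, 0.1]
grip_width: -0.0002
```

Emit:
drive_tool(steps=[0, 0, 0, 0, 0, 0, 0, 0, 0, 0, 0, 0, 0, 0, 0, 0, 0, 0, 0, 0, 0, 0, 0, 0, 0])

```text
clock: 11.85
position: [0.6209, -0.057, 0.078]
tool_rot: [-1.571, -0.001, 0.203]
force: [-0.3, 0.8, -0.2]
grip_width: -0.0004
```

```bash
python3 - <<'E'
from ang import *
o=monitor.observe();print(o['clock'],o['position'].round(4),np.degrees(o['tool_rot']).round(2),o['force'])
s=grab_frame('scene');np.save('pics/s6.npy',s)
cv2.imwrite('pics/s6.png',cv2.resize(s['frame'][150:240,210:330,::-1],None,fx=6,fy=6,interpolation=3))
E
```

```text
11.85 [ 0.6209 -0.057   0.078 ] [-9.002e+01 -5.000e-02  1.163e+01] [-0.2579907   0.79635952 -0.234612  ]
```

View pics/s6.png

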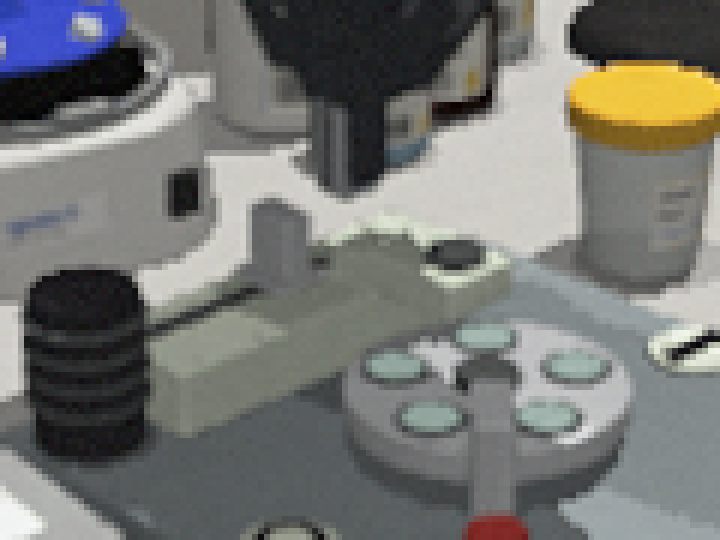

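The fingertip (350,195) stands to the right of the fin (top at 280,205), over the nose and free of it. I check the heights by projection before lowering the last 2.5 mm.

```bash
python3 - <<'E'
from ang import *
s=np.load('pics/s6.npy',allow_pickle=True).item()
c=lambda P:((proj(s,P)-[210,150]+.5)*6-.5).round(0)
for z in (.066,.069,.072): print('fin top',z,c([*base2w(q,(.104,.001)),z]))
print('fin foot top',c([*base2w(q,(.104,.001)),.045]))
p=np.array([.6209,-.057]); 
for z in (.060,.064,.068): print('tip',z,c([*p,z]),c([*(p+[-.0145*.98+.011*-.2,-.0145*.2+.011*.98]),z]))
print('nose front-top?',[c([*base2w(q,(x,y)),.058]) for x,y in((.05,-.03),(.09,-.02))])
E
```

```text
fin top 0.066 [285. 218.]
fin top 0.069 [285. 210.]
fin top 0.072 [285. 203.]
fin foot top [286. 270.]
tip 0.06 [352. 202.] [357. 222.]
tip 0.064 [352. 192.] [357. 212.]
tip 0.068 [352. 182.] [357. 202.]
nose front-top? [array([451., 258.]), array([354., 233.])]
```

Emit:
drive_tool(steps=[0, 0, 0, -1.5, 0, 0, 0, 0, -1, 0, 0, 0, 0, 0, 0, 0, 0, 0, 0, 0, 0, 0, 0, 0, 0])

```text
clock: 12.32
position: [0.6206, -0.0569, 0.0748]
tool_rot: [-1.571, 0.0, 0.203]
force: [0.0, -0.2, 0.5]
grip_width: -0.0002
```

Heights are consistent, with the fin top near 70 mm and the tip about 61 mm. I push along base +y.

Emit:
drive_tool(steps=[0, -1, 4.9, 0, 0, 0, -1, 4.9, 0, 0, 0, -1, 4.9, 0, 0, 0, -1, 4.9, 0, 0, 0, -1, 4.9, 0, 0])

```text
clock: 12.73
position: [0.6155, -0.0319, 0.0749]
tool_rot: [-1.571, 0.0, 0.203]
force: [0.7, -2.0, 0.2]
grip_width: -0.0001
```

Emit:
drive_tool(steps=[0, -1, 4.9, 0, 0, 0, -1, 4.9, 0, 0, 0, -1, 4.9, 0, 0, 0, -1, 4.9, 0, 0, 0, -1, 4.9, 0, 0])

```text
clock: 13.15
position: [0.6104, -0.0075, 0.0748]
tool_rot: [-1.571, 0.0, 0.203]
force: [-0.5, -1.8, 0.6]
grip_width: -0.0001
```

Emit:
drive_tool(steps=[0, -0.4, 2, 0, 0, 0, -0.4, 1.5, 0, 0, 0, 0, 0, 0, 0, 0, 0, 0, 0, 0, 0, 0, 0, 0, 0])

```text
clock: 13.57
position: [0.6099, -0.0044, 0.0748]
tool_rot: [-1.571, -0.0, 0.203]
force: [-0.2, 0.9, 0.0]
grip_width: 0.0005
```

```bash
python3 - <<'E'
from ang import *
o=monitor.observe();print(o['clock'],o['position'].round(4),np.degrees(o['tool_rot']).round(2),o['force'])
e=o['position'][:2]-q[:2];print('base xy',np.cos(q[2])*e[0]+np.sin(q[2])*e[1],-np.sin(q[2])*e[0]+np.cos(q[2])*e[1])
s=grab_frame('scene');np.save('pics/s7.npy',s)
cv2.imwrite('pics/s7.png',cv2.resize(s['frame'][150:240,210:330,::-1],None,fx=6,fy=6,interpolation=3))
c=lambda P:((proj(s,P)-[210,150]+.5)*6-.5).round(0)
for t in (.03,.035,.04): print('fin top',t,c([*base2w(q,(.104,t)),.069]))
E
```

```text
13.5667 [ 0.6099 -0.0044  0.0748] [-8.999e+01 -1.000e-02  1.164e+01] [-0.23560333  0.85751021  0.00778125]
base xy 0.10712515031400363 0.018518419719867518
fin top 0.03 [225. 234.]
fin top 0.035 [214. 238.]
fin top 0.04 [203. 242.]
```

View pics/s7.png

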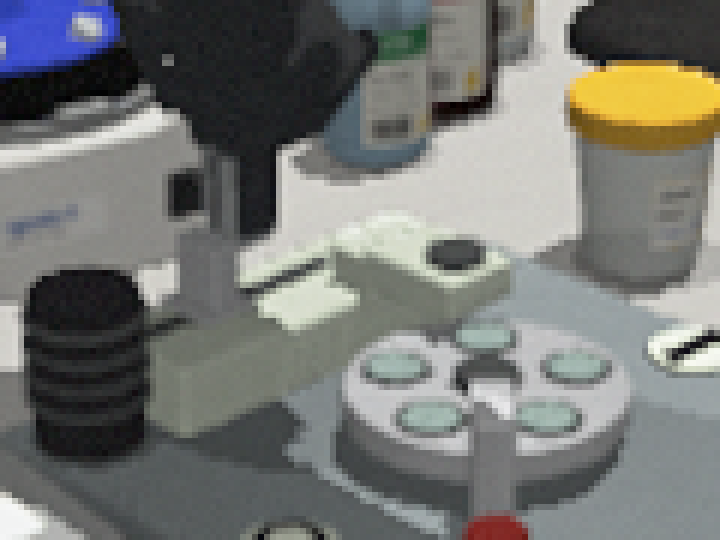

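The fin's top is now at about x 208, a travel of roughly 37 mm, and the wheel is unmoved. I push gently until I feel the stop.

Emit:
drive_tool(steps=[0, -0.2, 0.7, 0, 0, 0, -0.1, 0.7, 0, 0, 0, -0.1, 0.5, 0, 0, 0, 0, 0, 0, 0, 0, 0, 0, 0, 0])

```text
clock: 14.03
position: [0.6094, -0.0026, 0.0748]
tool_rot: [-1.571, 0.0, 0.203]
force: [0.7, -1.7, -0.2]
grip_width: 0.0001
```

Emit:
drive_tool(steps=[0, -0.1, 0.5, 0, 0, 0, -0.1, 0.5, 0, 0, 0, 0, 0, 0, 0, 0, 0, 0, 0, 0, 0, 0, 0, 0, 0])

```text
clock: 14.45
position: [0.6092, -0.0014, 0.0748]
tool_rot: [-1.571, 0.0, 0.203]
force: [-0.5, -0.7, -0.5]
grip_width: -0.0002
```

Emit:
drive_tool(steps=[0, -0.1, 0.5, 0, 0, 0, -0.1, 0.5, 0, 0, 0, 0, 0, 0, 0, 0, 0, 0, 0, 0, 0, 0, 0, 0, 0])

```text
clock: 14.87
position: [0.6089, -0.0004, 0.0748]
tool_rot: [-1.571, 0.0, 0.203]
force: [0.4, -1.1, -0.2]
grip_width: -0.0002
```

Emit:
drive_tool(steps=[0, -0.1, 0.5, 0, 0, 0, -0.1, 0.5, 0, 0, 0, 0, 0, 0, 0, 0, 0, 0, 0, 0, 0, 0, 0, 0, 0])

```text
clock: 15.28
position: [0.6089, -0.0001, 0.0748]
tool_rot: [-1.571, 0.0, 0.203]
force: [1.2, -5.4, 0.1]
grip_width: -0.0001
```

The force rises to 5.4 N and the position stalls, so the slide is at the left stop. I retreat and check.

Emit:
drive_tool(steps=[0, 1, -5, 0, 0, 0, 2, -10, 0, 0, 0, 0, 0, 15, 0, 0, 0, 0, 25, 0, 0, 0, -20, 30, 0])

```text
clock: 15.7
position: [0.6111, -0.0314, 0.1446]
tool_rot: [-1.568, 0.002, 0.207]
force: [0.8, -0.0, -0.1]
grip_width: -0.0002
```

Emit:
drive_tool(steps=[0, -10, -35, 10, 0, 0, -20, -35, 0, 0, 0, -20, -35, 0, 0, 0, -20, -35, 0, 0, 0, -20, -35, 0, 0])

```text
clock: 16.12
position: [0.5205, -0.2116, 0.155]
tool_rot: [-1.571, -0.0, 0.203]
force: [0.5, -0.0, -0.4]
grip_width: 0.0
```

Emit:
drive_tool(steps=[0, -10, -35, 0, 0, 0, 0, -35, 0, 0, 0, 0, -20, 0, 0, 0, 0, 0, 0, 0, 0, 0, 0, 0, 0])

```text
clock: 16.53
position: [0.5111, -0.3011, 0.1546]
tool_rot: [-1.571, -0.0, 0.201]
force: [0.1, 1.7, -0.1]
grip_width: -0.0001
```

```bash
python3 - <<'E'
from ang import *
o=monitor.observe();print(o['clock'],o['position'].round(4),o['force'])
s=grab_frame('scene');t=grab_frame('top');np.save('pics/s8.npy',s);np.save('pics/t8.npy',t)
print(target(),wheel(t,32.5))
a=cv2.resize(t['frame'][155:275,225:325],None,fx=4.5,fy=4.5,interpolation=3)[:,:,::-1]
b=cv2.resize(s['frame'][165:255,210:285],None,fx=4.5,fy=4.5,interpolation=3)[:,:,::-1]
c=np.zeros((540,450+338,3),np.uint8);c[:,:450]=a;c[:405,450:450+b.shape[1]]=b[:405];cv2.imwrite('pics/f8.png',c)
for n,g,o_,x in (('top',t,(225,155),0),('sc',s,(210,165),450)):
  for tr in (.034,.04): print(n,tr,((proj(g,[*base2w(q,(.104,tr)),.069])-o_+.5)*4.5-.5+[x,0]).round(0))
print('aim@32.5 cross', [((proj(t,[*(q[:2]+.1*np.array([-np.cos(np.radians(a)),np.sin(np.radians(a))])),.019])-(225,155)+.5)*4.5).round(0) for a in (32.5,33.3)])
E
```

```text
16.5333 [ 0.5111 -0.3011  0.1546] [ 0.14064001  1.73385761 -0.14930912]
33.2923420306831 ([(np.float64(32.59), np.float64(33.0)), (np.float64(31.94), np.float64(32.4)), (np.float64(32.24), np.float64(32.1)), (np.float64(32.8), np.float64(32.8)), (np.float64(33.48), np.float64(33.2))], np.float64(32.19), np.float64(67.1), 393)
top 0.034 [151.  96.]
top 0.04 [140.  98.]
sc 0.034 [612. 110.]
sc 0.04 [602. 114.]
aim@32.5 cross [array([150., 430.]), array([148., 428.])]
```

View pics/f8.png

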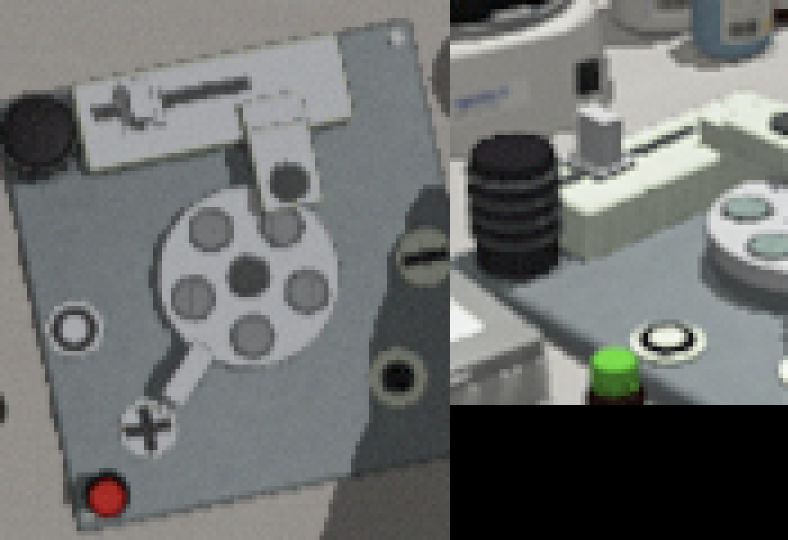

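The tab points at the cross. The windows and tab top give about 32.4° against 33.3°, or 1.6 mm. The fin is at about (600,112) in the scene crop, where a travel of 0.040 projects to (602,114). The vial and the robot are clear, so I hand in.

```bash
python3 -c "
from workcell import workorder; print(workorder.job_done())"
```

```text
the job is handed in; nothing more can be done
None
```

The tab now points at the cross label and the shutter is fully across to the left. I handed the job in at about 16.6 s of the 54 s allowed.

I used the closed fingers for everything. I pushed the tab from its right side in three pushes, with a camera check after each. Then I pushed the shutter's fin to the left until the force rose to 5.4 N and the slide stalled at its stop.

**Last checks:**
- **Wheel:** the windows and the tab top agree at about 32.4° against a target of 33.3°. That puts the aim point about 1.6 mm from the cross centre (limit 8 mm). The reading was the same before and after the shutter push.
- **Shutter:** in the scene view the fin stands where a travel of 0.040 m should appear, within about 2 pixels of the enlarged picture.
- **Surroundings:** the red-capped vial stands where it was. I saw no sign of contact with the other loose things, but I did not measure their positions again. The arm ended about 25 cm away and touches nothing.

**Checks that failed or disagreed:**
- The ring label's first measurement was about 6 mm off because its window caught the plate edge. I dropped it from the base fit, and the rest fitted within 0.8 mm.
- The window partly hidden by the nose gave bad angles in the middle pictures, so I ignored it there.
- One tab-top reading was lost in the gripper's shadow; the last picture's reading agreed with the windows.

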